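# Line up the bench bottles by height

### The arm

A 6-joint arm with a two-finger parallel gripper is mounted at the origin on a cart in front of the work surface, level with it; the furniture and walls round the work are solid. World frame = base frame: x ahead of the robot, y to its left, z up, the work surface at z = 0. Lengths are in m, angles in degrees, forces in N, time in s.
With the tool pointing down it reaches from about 0.375 to 0.9 m from the base axis. Payload 3.1 kg.
Tool frame: the origin (TCP) lies at the very end of the fingers, on their centre line; the grasp point (between the pads) lies 19 mm behind it; z points along the fingers, y is the line along which they close (so a half turn about z gives the same grasp; the last joint's range is limited). The gripper opens to 87 mm and grips with 3 to 60 N. Pads are 19 mm wide; open, the fingers measure 117 mm over their backs; the gripper's body (75 mm by 190 mm) begins 51 mm behind the grasp point.
Start: joints at [-83.738, 30.224, 82.088, -0, 67.689, -10.227], TCP at [0.177, -0.599, 0.223] pointing down, gripper open.
Joint ranges: [-176.69, 176.69], [-43.24, 126.21], [12.49, 139.97], [-82, 262], [0, 151.66], [-163.58, 163.58]. Speed limits (degrees/s): [159.86, 159.86, 180, 180, 180, 180].

### API

Orientations are given as a 3x3 rotation matrix whose columns are the frame's x, y, z axes.
In Python, from rig import bot gives the robot as it stands.
- The arm moves only by the tool move_arm, never from a script. Its argument "increments" is a list of rows, each an object with "xyz": the shift along the tool's x, y, z in mm, a list of three; "roll": the turn about the tool's z in rad; "grip": the opening in per cent of the stroke, from 0 (shut) to 100 (fully open). A call has 1 to 5 rows; each row shifts and turns the commanded pose from where the row before left it, along the tool's axes as they then stand; what a row does not reach is not made up. A row lasts 1/12 s, in which the tool goes at most 41.7 mm and 7.16 degrees, less where a joint would pass 70% of its speed; a pose out of reach is approached as far as the arm can. A call is refused whole if a number of a shift passes 41.7 or a number of a turn 0.125, either way. A call with a gripper value outside its range is refused whole. The fingers move at their own pace and stop on an object; the grip force is fixed at half the most. Time passes only in rows, so rows that do not move let the fingers close. It gives the time, the measured TCP pose, the force, the opening and the grip force at its end, in the units of the state.
- bot.read_state(): the state, without advancing time (a new reading comes with each control period).
- bot.capture(name): name is "side" or "top"; returns (picture, depth): 420x560x3 uint8, red, green, blue; 420x560 float32, m along the optical axis (not along the pixel's ray), 0 where there is no reading.
- bot.camera_model(name): a dict with "intrinsics" (3x3 intrinsics, pixels), "D" ([k1, k2, p1, p2, k3] as OpenCV has them; the pictures are not rectified), "rvec" (rotation vector, rad) and "tvec" (3), from world to camera coordinates, as OpenCV has them. Camera axes: x right, y down, z forward; pixel columns grow to the right and rows downward; lengths in m; the calibration is good to about 2 mm. A picture is of the moment at which its call begins. camera_model takes no time and is no camera call.
- bot.hand_in(): hands the job in; it is judged then, once.
Trained networks look in the newest picture that a camera, given by its name, has taken for a name from the list of things; names that differ only in an ending like _2 or _b are one class to them, and where a whole thing is asked for, a point or a joint stands for the part that bears it (a point fixed in the world has none). Each returns a list of dicts, best first, with "conf" (0 to 1); they miss things now and then, are a little off and sometimes report something else, mostly with a low value. They report only what shows in the picture. A call takes as long as a camera call.
- bot.spot_in(label, camera): "at" ([x, y, z] in m, in the coordinates of the camera as it stood for that picture, good to about 4 mm: the middle of the surface that is visible of it).
- bot.trace(label, camera): "mask" (420x560 bool, what is visible of it).
The state is a dict: "time_s": time; "joint_positions": joint angles; "qvel": joint speeds; "tau": joint torques, N m; "position": TCP position; "tcp_rot": TCP orientation; "force": force on the tool from outside, world axes, zero at the start; "moment": the same for the moment, N m; "opening": opening from 0.0 (shut) to 1.0 (fully open); "grasp_force": force on a finger pad.
Only numpy, scipy, OpenCV 4.12 (cv2) and the standard library are available. Lean on these libraries where they do the work, as an engineer would, in place of code of your own. Each camera call takes 0.05 s, during which the arm holds its last target. There are 200 camera calls.

### The job

Tidy the bench supplies that stand along the front of the worktop onto the bottle rail (the low grey plate with four black round pads): stand the light-blue spray bottle, the white bottle with the red cap, the grey bottle with the blue cap and the screw jar with the black lid one to a pad, in order of height, tallest on the pad next to the red end bar and shortest at the white end. Stand each upright in the middle of its pad, let go of it, and do not tip any of them over on the way.

Things in the scene. Friction and masses are not known exactly. Their poses are not given: they have to be found in the camera images.
- spray_bottle: tallest: light-blue cleaner bottle with a slim white tip, 120 mm high; straight body 38 mm across up to about 80 mm, narrower (20 mm) above 91 mm; 80 to 170 g. Loose, round, stands upright at the start at any yaw. Origin: centre of its underside; z axis up through the cap.
- drop_bottle: second tallest: white dropper bottle with a red cap, 82 mm high; body 32 mm across up to about 55 mm, narrower (16 mm) above 62 mm; 40 to 85 g. Loose, round, stands upright at the start at any yaw. Origin: centre of its underside; z axis up through the cap.
- glue_bottle: third: light-grey bottle with a blue cap, 70 mm high; body 28 mm across up to about 47 mm, narrower (14 mm) above 53 mm; 35 to 70 g. Loose, round, stands upright at the start at any yaw. Origin: centre of its underside; z axis up through the cap.
- screw_jar: shortest: squat clear jar of tiny screws with a black lid, 40 mm high; jar 45 mm across, lid 47 mm across from 28 mm up; 50 to 100 g. Loose, round, stands upright at the start at any yaw. Origin: centre of its underside; z axis up through the cap.
- pad_1: round black rubber pad with a thin grey ring, 62 mm across, 3 mm thick, fixed on the rail; the end pad of the row nearest the robot. Origin: centre of its underside, 6 mm above the worktop, so things stand on it 9 mm above the worktop. x axis along the row, from pad_1 towards pad_4; z up. Neighbouring pads are 75 mm apart.
- pad_2: round black rubber pad with a thin grey ring, 62 mm across, 3 mm thick, fixed on the rail; second pad of the row counted from the robot's end. Origin: centre of its underside, 6 mm above the worktop, so things stand on it 9 mm above the worktop. x axis along the row, from pad_1 towards pad_4; z up. Neighbouring pads are 75 mm apart.
- pad_3: round black rubber pad with a thin grey ring, 62 mm across, 3 mm thick, fixed on the rail; third pad of the row counted from the robot's end. Origin: centre of its underside, 6 mm above the worktop, so things stand on it 9 mm above the worktop. x axis along the row, from pad_1 towards pad_4; z up. Neighbouring pads are 75 mm apart.
- pad_4: round black rubber pad with a thin grey ring, 62 mm across, 3 mm thick, fixed on the rail; the end pad of the row farthest from the robot. Origin: centre of its underside, 6 mm above the worktop, so things stand on it 9 mm above the worktop. x axis along the row, from pad_1 towards pad_4; z up. Neighbouring pads are 75 mm apart.
- red_end: red bar, 14 x 64 mm and 12 mm high, fixed across one end of the rail with its top 18 mm above the worktop; 40 mm beyond the centre of the end pad beside it, which is pad_1 in some starts and pad_4 in others (a like white bar lies at the other end). It marks the end for the tallest thing. Origin: centre of its underside, 6 mm above the worktop.
- lens_blocker: bystander, fixed, same place at every start: white lens-blocking stand between the things and the rail, in the way of straight paths. Origin: centre of its underside; x axis away from the robot. Its body reaches 121 mm to the front, back and each side, 78 mm high; upon it a column with arms, all farther back than 15 mm before the origin, rises to 304 mm. Pass in front of it.

How it is judged:
By the outcome, as a careful person would: the job done as asked, in the order asked, and still so for the second after the job is handed in, with the robot touching nothing.
It also fails if it takes over 149 s, if anything falls off the work surface, if the arm or the gripper's body presses on something with over 40 N, if the wrist force passes 120 N, or if a joint passes its speed limit or range.

## Working session

There is one attempt and no reset: what is moved stays moved. The work goes in short steps, Python scripts to look and compute and a tool call to move; the robot and the scene stay as the last step left them, time stands still between calls to the robot, and variables do not carry over. Pictures are saved under pics/ and viewed, at most 14 in all, crops included, and the job is handed in when it is done.

Besides the shell and the picture viewer there is one more tool, called after "Call:" as name(argument=value, ...), one argument or row to a line, values as JSON. move_arm: Moves the arm, as the interface text tells. Its arguments: {"type":"object","properties":{"increments":{"type":"array"}},"required":["increments"]}

```bash
ls; mkdir -p pics; python3 - <<'E'
from rig import bot
import cv2,numpy as np
s=bot.read_state();print(s['time_s'],s['position'],np.round(s['tcp_rot'],3).tolist(),s['opening'])
for n in('side','top'):
    p,d=bot.capture(n);cv2.imwrite(f'pics/{n}0.png',p[...,::-1]);m=bot.camera_model(n)
    R=cv2.Rodrigues(np.array(m['rvec'],float))[0];print(n,'cam at',-R.T@np.array(m['tvec']).ravel())
E
```

```text
pics
0.0 [ 0.17736444 -0.59852724  0.22156936] [[0.959, 0.284, -0.0], [0.284, -0.959, 0.002], [0.0, -0.002, -1.0]] 0.9987322567074814
side cam at [ 0.52706743 -0.90936047  0.85587867]
top cam at [ 0.26289505 -0.02205188  1.20206702]
```

View pics/side0.png

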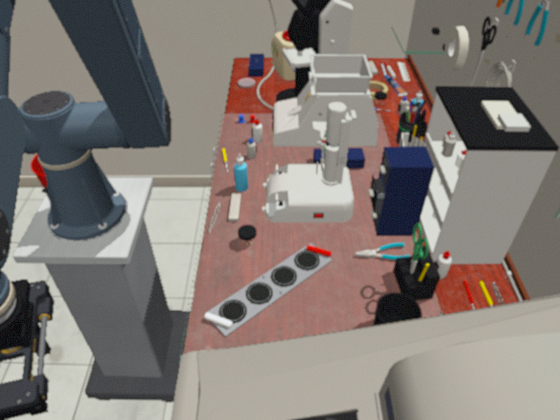

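View pics/top0.png

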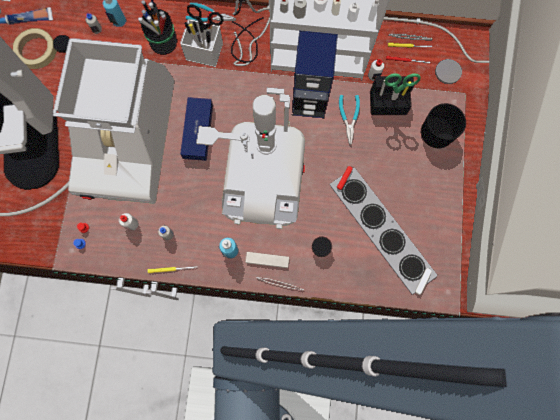

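```bash
cat > h.py <<'E'
from rig import bot
import cv2,numpy as np
def cam(n):
    m=bot.camera_model(n);R=cv2.Rodrigues(np.array(m['rvec'],float))[0]
    return np.array(m['intrinsics']),np.array(m['D'],float),R,np.array(m['tvec'],float).ravel()
def pix2w(n,uv,z):
    "pixels to the world plane at height z"
    K,D,R,t=cam(n);uv=np.array(uv,float).reshape(-1,1,2)
    r=cv2.undistortPoints(uv,K,D)[:,0];r=np.c_[r,np.ones(len(r))]@R;c=-R.T@t
    return c+r*((z-c[2])/r[:,2])[:,None]
def depth2w(n,mask,d):
    K,D,R,t=cam(n);v,u=np.nonzero(mask&(d>0))
    r=cv2.undistortPoints(np.c_[u,v].astype(float).reshape(-1,1,2),K,D)[:,0]
    return (np.c_[r,np.ones(len(r))]*d[v,u][:,None]-t)@R
E
python3 - <<'E'
from h import *
for n in('side','top'):
    p,d=bot.capture(n);K,D,R,t=cam(n)
    for l in('spray_bottle','drop_bottle','glue_bottle','screw_jar','red_end','pad_1'):
        for r in bot.trace(l,n)[:4 if l=='pad_1' else 2]:
            if r['conf']<.3: continue
            w=depth2w(n,r['mask'],d)
            if len(w)<5: continue
            zt=np.percentile(w[:,2],98);top=w[w[:,2]>zt-.006]
            mid=(np.percentile(top,3,axis=0)+np.percentile(top,97,axis=0))/2
            v,u=np.nonzero(r['mask'])
            print(n,l,round(r['conf'],2),len(w),'uv',int(u.mean()),int(v.mean()),'ztop',zt.round(3),'topmid',mid[:2].round(3),'med',np.median(w,0).round(3),'ext',np.ptp(w,axis=0).round(3))
E
```

```text
side spray_bottle 0.63 409 uv 240 174 ztop 0.109 topmid [0.423 0.102] med [0.422 0.093 0.057] ext [0.049 0.104 0.12 ]
side drop_bottle 0.76 205 uv 256 131 ztop 0.071 topmid [0.46  0.344] med [0.459 0.338 0.035] ext [0.036 0.126 0.082]
side glue_bottle 0.57 146 uv 251 148 ztop 0.061 topmid [0.443 0.253] med [0.444 0.25  0.032] ext [0.03  0.108 0.071]
side screw_jar 0.51 274 uv 246 232 ztop 0.042 topmid [ 0.449 -0.107] med [ 0.449 -0.109  0.038] ext [0.048 0.049 0.051]
side red_end 0.55 154 uv 318 250 ztop 0.02 topmid [ 0.626 -0.15 ] med [ 0.626 -0.15   0.016] ext [0.058 0.044 0.025]
side pad_1 0.78 474 uv 259 292 ztop 0.012 topmid [ 0.485 -0.273] med [ 0.485 -0.275  0.008] ext [0.057 0.063 0.01 ]
side pad_1 0.75 444 uv 283 275 ztop 0.012 topmid [ 0.54  -0.225] med [ 0.541 -0.226  0.009] ext [0.059 0.061 0.009]
side pad_1 0.64 412 uv 306 259 ztop 0.012 topmid [ 0.597 -0.176] med [ 0.596 -0.176  0.009] ext [0.061 0.065 0.011]
side pad_1 0.56 514 uv 232 310 ztop 0.011 topmid [ 0.427 -0.323] med [ 0.428 -0.323  0.008] ext [0.061 0.068 0.014]
top spray_bottle 0.61 294 uv 228 247 ztop 0.116
[... 303 characters left out ...]
72]
top glue_bottle 0.53 151 uv 166 232 ztop 0.067 topmid [0.443 0.259] med [0.441 0.254 0.048] ext [0.025 0.025 0.077]
top screw_jar 0.61 345 uv 321 246 ztop 0.045 topmid [ 0.449 -0.105] med [ 0.448 -0.106  0.04 ] ext [0.054 0.048 0.052]
top red_end 0.52 166 uv 344 177 ztop 0.022 topmid [ 0.627 -0.148] med [ 0.625 -0.147  0.017] ext [0.06  0.034 0.022]
top pad_1 0.76 497 uv 372 215 ztop 0.014 topmid [ 0.541 -0.222] med [ 0.541 -0.222  0.01 ] ext [0.059 0.06  0.013]
top pad_1 0.71 561 uv 411 267 ztop 0.014 topmid [ 0.428 -0.321] med [ 0.427 -0.322  0.009] ext [0.064 0.062 0.017]
top pad_1 0.59 502 uv 353 190 ztop 0.015 topmid [ 0.597 -0.174] med [ 0.596 -0.173  0.01 ] ext [0.062 0.061 0.013]
```

The side view shows the red bar at (318,250), so the red end is at pad_4. The things run along the front: spray (240,174), drop (256,131), glue (251,148) and jar (246,232). The top view agrees, with the blocker's front edge at about v=222. Heights and pad spacing match the given sizes. I'll go shortest first, with the fingers closing across the row, and start by turning the tool to that yaw.

Call:
move_arm(
  increments=[
    {"xyz": [0,0,0],"roll": -0.107,"grip": 100},
    {"xyz": [0,0,0],"roll": -0.107,"grip": 100},
    {"xyz": [0,0,0],"roll": -0.107,"grip": 100},
    {"xyz": [0,0,0],"roll": -0.107,"grip": 100},
  ],
)

```text
time_s: 1.13
position: [0.1774, -0.5993, 0.2226]
tcp_rot: [[0.751, 0.66, 0.0], [0.66, -0.751, -0.0], [0.0, 0.0, -1.0]]
force: [0.3, 0.2, 0.0]
opening: 0.997
grasp_force: 0.0
```

```bash
cat >> h.py <<'E'
def go(x,y,z):
    "tool-frame shift in mm from the measured pose to a world TCP target"
    s=bot.read_state();R=np.array(s['tcp_rot'])
    print('t',round(s['time_s'],2),'at',np.round(s['position'],4),'yaw_y',np.degrees(np.arctan2(R[1,1],R[0,1])).round(1),'open',round(s['opening'],3),'grip',round(float(s['grasp_force']),1),'F',np.round(s['force'],1),'-> shift',(R.T@(np.array([x,y,z])-s['position'])*1000).round(1))
E
python3 - <<'E'
from h import *
go(.449,-.106,.1)
print(pix2w('top',[(222,220),(303,222),(225,215)],.0),pix2w('top',[(222,220),(303,222)],.05))
E
```

```text
t 1.13 at [ 0.1774 -0.5993  0.2226] yaw_y -48.7 open 0.997 grip 0.0 F [0.3 0.2 0. ] -> shift [ 529.6 -191.2  122.6]
[[ 0.49294774  0.13565797  0.        ]
 [ 0.50899273 -0.05890212  0.        ]
 [ 0.5059464   0.13007203  0.        ]] [[ 0.48337869  0.12909803  0.05      ]
 [ 0.4987563  -0.05736934  0.05      ]]
```

Call:
move_arm(
  increments=[
    {"xyz": [35.3,-12.7,4],"roll": 0,"grip": 100},
    {"xyz": [35.3,-12.7,4],"roll": 0,"grip": 100},
    {"xyz": [35.3,-12.7,4],"roll": 0,"grip": 100},
    {"xyz": [35.3,-12.7,4],"roll": 0,"grip": 100},
    {"xyz": [35.3,-12.7,4],"roll": 0,"grip": 100},
  ],
)

```text
time_s: 1.55
position: [0.2694, -0.4341, 0.2025]
tcp_rot: [[0.755, 0.656, 0.0], [0.656, -0.755, -0.0], [0.0, 0.0, -1.0]]
force: [1.5, 0.0, -0.4]
opening: 1.001
grasp_force: 0.0
```

Call:
move_arm(
  increments=[
    {"xyz": [35.3,-12.7,10],"roll": 0,"grip": 100},
    {"xyz": [35.3,-12.7,10],"roll": 0,"grip": 100},
    {"xyz": [35.3,-12.7,10],"roll": 0,"grip": 100},
    {"xyz": [35.3,-12.7,10],"roll": 0,"grip": 100},
    {"xyz": [35.3,-12.7,10],"roll": 0,"grip": 100},
  ],
)

```text
time_s: 1.97
position: [0.3612, -0.2705, 0.1525]
tcp_rot: [[0.755, 0.656, 0.001], [0.656, -0.755, -0.001], [0.0, 0.001, -1.0]]
force: [0.5, -0.8, 0.1]
opening: 0.997
grasp_force: 0.0
```

Call:
move_arm(
  increments=[
    {"xyz": [35.3,-12.7,10],"roll": 0,"grip": 100},
    {"xyz": [35.3,-12.7,10],"roll": 0,"grip": 100},
    {"xyz": [35.3,-12.7,10],"roll": 0,"grip": 100},
    {"xyz": [35.3,-12.7,10],"roll": 0,"grip": 100},
    {"xyz": [35.3,-12.7,10],"roll": 0,"grip": 100},
  ],
)

```text
time_s: 2.38
position: [0.453, -0.1066, 0.1023]
tcp_rot: [[0.755, 0.656, 0.001], [0.656, -0.755, -0.0], [0.0, 0.001, -1.0]]
force: [0.7, -0.3, -1.1]
opening: 1.001
grasp_force: 0.0
```

```bash
python3 -c "
from h import *
go(.449,-.106,.014)"
```

```text
t 2.38 at [ 0.453  -0.1066  0.1023] yaw_y -49.0 open 1.001 grip 0.0 F [ 0.7 -0.3 -1.1] -> shift [-2.7 -3.1 88.3]
```

Call:
move_arm(
  increments=[
    {"xyz": [-2.7,-3.1,25],"roll": 0,"grip": 100},
    {"xyz": [0,0,25],"roll": 0,"grip": 100},
    {"xyz": [0,0,25],"roll": 0,"grip": 100},
    {"xyz": [0,0,13],"roll": 0,"grip": 100},
    {"xyz": [0,0,0],"roll": 0,"grip": 100},
  ],
)

```text
time_s: 2.8
position: [0.4469, -0.1068, 0.0123]
tcp_rot: [[0.754, 0.657, -0.004], [0.657, -0.754, 0.002], [-0.002, -0.004, -1.0]]
force: [0.0, 0.4, 0.1]
opening: 1.003
grasp_force: 0.0
```

Call:
move_arm(
  increments=[
    {"xyz": [0,0,0],"roll": 0,"grip": 0},
    {"xyz": [0,0,0],"roll": 0,"grip": 0},
    {"xyz": [0,0,0],"roll": 0,"grip": 0},
    {"xyz": [0,0,0],"roll": 0,"grip": 0},
    {"xyz": [0,0,0],"roll": 0,"grip": 0},
  ],
)

```text
time_s: 3.22
position: [0.4484, -0.1079, 0.0155]
tcp_rot: [[0.755, 0.656, 0.002], [0.656, -0.755, -0.001], [0.001, 0.002, -1.0]]
force: [-0.2, -0.8, -0.1]
opening: 0.706
grasp_force: 0.0
```

Call:
move_arm(
  increments=[
    {"xyz": [0,0,0],"roll": 0,"grip": 0},
    {"xyz": [0,0,0],"roll": 0,"grip": 0},
    {"xyz": [0,0,0],"roll": 0,"grip": 0},
    {"xyz": [0,0,0],"roll": 0,"grip": 0},
    {"xyz": [0,0,0],"roll": 0,"grip": 0},
  ],
)

```text
time_s: 3.63
position: [0.448, -0.1076, 0.0149]
tcp_rot: [[0.755, 0.656, 0.0], [0.656, -0.755, -0.0], [0.0, 0.001, -1.0]]
force: [0.3, -1.1, 5.7]
opening: 0.525
grasp_force: 30.0
```

Call:
move_arm(
  increments=[
    {"xyz": [0,0,-10],"roll": 0,"grip": 0},
    {"xyz": [0,0,-20],"roll": 0,"grip": 0},
    {"xyz": [0,0,-20],"roll": 0,"grip": 0},
    {"xyz": [0,0,-10],"roll": 0,"grip": 0},
    {"xyz": [0,0,0],"roll": 0,"grip": 0},
  ],
)

```text
time_s: 4.05
position: [0.4491, -0.108, 0.0767]
tcp_rot: [[0.754, 0.656, 0.004], [0.656, -0.754, -0.002], [0.002, 0.004, -1.0]]
force: [0.5, 0.3, -1.0]
opening: 0.53
grasp_force: 30.0
```

Call:
move_arm(
  increments=[
    {"xyz": [-10,10,0],"roll": 0,"grip": 0},
    {"xyz": [-18,17,0],"roll": 0,"grip": 0},
    {"xyz": [-22,21,0],"roll": 0,"grip": 0},
    {"xyz": [-22,21,0],"roll": 0,"grip": 0},
    {"xyz": [-22,21,0],"roll": 0,"grip": 0},
  ],
)

```text
time_s: 4.47
position: [0.4353, -0.2377, 0.0739]
tcp_rot: [[0.754, 0.657, -0.001], [0.657, -0.754, 0.001], [-0.0, -0.002, -1.0]]
force: [1.0, -0.8, -1.6]
opening: 0.527
grasp_force: 30.0
```

Call:
move_arm(
  increments=[
    {"xyz": [-22,21,0],"roll": 0,"grip": 0},
    {"xyz": [-20,18,0],"roll": 0,"grip": 0},
    {"xyz": [-14,14,0],"roll": 0,"grip": 0},
    {"xyz": [-6,6,0],"roll": 0,"grip": 0},
    {"xyz": [0,0,0],"roll": 0,"grip": 0},
  ],
)

```text
time_s: 4.88
position: [0.4278, -0.3242, 0.074]
tcp_rot: [[0.756, 0.654, 0.0], [0.654, -0.756, -0.001], [-0.0, 0.001, -1.0]]
force: [0.5, -0.2, -0.1]
opening: 0.529
grasp_force: 30.0
```

```bash
python3 -c "
from h import *
go(.428,-.322,.025)
p,d=bot.capture('top');cv2.imwrite('pics/jar.png',cv2.resize(p[100:300,250:450,::-1],None,fx=2,fy=2))"
```

```text
t 4.88 at [ 0.4278 -0.3242  0.074 ] yaw_y -49.1 open 0.529 grip 30.0 F [ 0.5 -0.2 -0.1] -> shift [ 1.6 -1.6 49. ]
```

Call:
move_arm(
  increments=[
    {"xyz": [1.6,-1.6,10],"roll": 0,"grip": 0},
    {"xyz": [0,0,20],"roll": 0,"grip": 0},
    {"xyz": [0,0,13],"roll": 0,"grip": 0},
    {"xyz": [0,0,5],"roll": 0,"grip": 0},
    {"xyz": [0,0,0],"roll": 0,"grip": 0},
  ],
)

```text
time_s: 5.35
position: [0.4272, -0.3171, 0.025]
tcp_rot: [[0.753, 0.658, -0.003], [0.658, -0.753, 0.004], [0.0, -0.005, -1.0]]
force: [0.1, 0.1, -1.5]
opening: 0.526
grasp_force: 30.0
```

Call:
move_arm(
  increments=[
    {"xyz": [0,0,0],"roll": 0,"grip": 0},
    {"xyz": [0,0,1],"roll": 0,"grip": 0},
    {"xyz": [0,0,0],"roll": 0,"grip": 0},
  ],
)

```text
time_s: 5.6
position: [0.4285, -0.3201, 0.0261]
tcp_rot: [[0.754, 0.657, 0.001], [0.657, -0.754, -0.001], [0.0, 0.001, -1.0]]
force: [-0.9, 0.1, -1.1]
opening: 0.528
grasp_force: 30.0
```

```bash
python3 -c "
from h import *
go(.428,-.322,.024)"
```

```text
t 5.6 at [ 0.4285 -0.3201  0.0261] yaw_y -49.0 open 0.528 grip 30.0 F [-0.9  0.1 -1.1] -> shift [-1.7  1.1  2.1]
```

Call:
move_arm(
  increments=[
    {"xyz": [-1,1,1],"roll": 0,"grip": 0},
    {"xyz": [0,0,1],"roll": 0,"grip": 0},
    {"xyz": [0,0,0],"roll": 0,"grip": 0},
    {"xyz": [0,0,0],"roll": 0,"grip": 0},
  ],
)

```text
time_s: 5.93
position: [0.4284, -0.3221, 0.024]
tcp_rot: [[0.755, 0.656, 0.001], [0.656, -0.755, -0.001], [-0.0, 0.002, -1.0]]
force: [1.0, -0.5, 0.9]
opening: 0.527
grasp_force: 30.0
```

```bash
python3 -c "
from h import *
go(.428,-.322,.024)"
```

```text
t 5.93 at [ 0.4284 -0.3221  0.024 ] yaw_y -49.0 open 0.527 grip 30.0 F [ 1.  -0.5  0.9] -> shift [-0.2 -0.3 -0. ]
```

Touching or within a millimetre of it. Next I release and rise, then travel to the glue bottle.

Call:
move_arm(
  increments=[
    {"xyz": [0,0,0.6],"roll": 0,"grip": 100},
    {"xyz": [0,0,0],"roll": 0,"grip": 100},
    {"xyz": [0,0,0],"roll": 0,"grip": 100},
    {"xyz": [0,0,0],"roll": 0,"grip": 100},
    {"xyz": [0,0,0],"roll": 0,"grip": 100},
  ],
)

```text
time_s: 6.35
position: [0.4279, -0.3213, 0.0228]
tcp_rot: [[0.755, 0.656, -0.0], [0.656, -0.755, 0.0], [-0.0, -0.0, -1.0]]
force: [-1.0, 0.1, -1.1]
opening: 0.817
grasp_force: 0.0
```

Call:
move_arm(
  increments=[
    {"xyz": [0,0,0],"roll": 0,"grip": 100},
    {"xyz": [0,0,-15],"roll": 0,"grip": 100},
    {"xyz": [0,0,-40],"roll": 0,"grip": 100},
    {"xyz": [0,0,-40],"roll": 0,"grip": 100},
    {"xyz": [0,0,-40],"roll": 0,"grip": 100},
  ],
)

```text
time_s: 6.77
position: [0.4274, -0.3208, 0.1588]
tcp_rot: [[0.755, 0.656, -0.002], [0.656, -0.755, 0.002], [0.0, -0.002, -1.0]]
force: [0.9, -0.2, -0.7]
opening: 0.997
grasp_force: 0.0
```

```bash
python3 -c "
from h import *
go(.430,.05,.18)
go(.443,.255,.18)"
```

```text
t 6.77 at [ 0.4274 -0.3208  0.1588] yaw_y -49.0 open 0.997 grip 0.0 F [ 0.9 -0.2 -0.7] -> shift [ 245.2 -278.2  -20.5]
t 6.77 at [ 0.4274 -0.3208  0.1588] yaw_y -49.0 open 0.997 grip 0.0 F [ 0.9 -0.2 -0.7] -> shift [ 389.5 -424.4  -20.2]
```

Call:
move_arm(
  increments=[
    {"xyz": [26,-28.3,-4],"roll": 0,"grip": 100},
    {"xyz": [26,-28.3,-4],"roll": 0,"grip": 100},
    {"xyz": [26,-28.3,-4],"roll": 0,"grip": 100},
    {"xyz": [26,-28.3,-4],"roll": 0,"grip": 100},
    {"xyz": [26,-28.3,-4],"roll": 0,"grip": 100},
  ],
)

```text
time_s: 7.18
position: [0.4327, -0.1277, 0.1783]
tcp_rot: [[0.755, 0.655, 0.0], [0.655, -0.755, 0.0], [0.0, 0.0, -1.0]]
force: [1.5, 0.5, 0.1]
opening: 0.999
grasp_force: 0.0
```

Call:
move_arm(
  increments=[
    {"xyz": [26,-28.3,0],"roll": 0,"grip": 100},
    {"xyz": [26,-28.3,0],"roll": 0,"grip": 100},
    {"xyz": [26,-28.3,0],"roll": 0,"grip": 100},
    {"xyz": [26,-28.3,0],"roll": 0,"grip": 100},
    {"xyz": [26,-28.3,0],"roll": 0,"grip": 100},
  ],
)

```text
time_s: 7.6
position: [0.438, 0.0646, 0.1781]
tcp_rot: [[0.755, 0.656, 0.0], [0.656, -0.755, 0.0], [0.0, 0.0, -1.0]]
force: [1.1, -0.6, -0.8]
opening: 0.998
grasp_force: 0.0
```

Call:
move_arm(
  increments=[
    {"xyz": [26,-28.3,0],"roll": 0,"grip": 100},
    {"xyz": [26,-28.3,0],"roll": 0,"grip": 100},
    {"xyz": [26,-28.3,0],"roll": 0,"grip": 100},
    {"xyz": [26,-28.3,0],"roll": 0,"grip": 100},
    {"xyz": [26,-28.3,0],"roll": 0,"grip": 100},
  ],
)

```text
time_s: 8.02
position: [0.4431, 0.2568, 0.1779]
tcp_rot: [[0.754, 0.657, -0.0], [0.657, -0.754, -0.0], [-0.0, -0.0, -1.0]]
force: [0.3, -1.1, -0.6]
opening: 1.004
grasp_force: 0.0
```

```bash
python3 -c "
from h import *
go(.443,.256,.019)"
```

```text
t 8.02 at [0.4431 0.2568 0.1779] yaw_y -49.0 open 1.004 grip 0.0 F [ 0.3 -1.1 -0.6] -> shift [ -0.5   0.6 158.9]
```

Call:
move_arm(
  increments=[
    {"xyz": [0,0,35],"roll": 0,"grip": 100},
    {"xyz": [0,0,35],"roll": 0,"grip": 100},
    {"xyz": [0,0,35],"roll": 0,"grip": 100},
    {"xyz": [0,0,30],"roll": 0,"grip": 100},
    {"xyz": [0,0,15],"roll": 0,"grip": 100},
  ],
)

```text
time_s: 8.43
position: [0.4415, 0.2543, 0.0247]
tcp_rot: [[0.754, 0.657, -0.005], [0.657, -0.754, -0.002], [-0.005, -0.002, -1.0]]
force: [-0.0, -0.5, -0.2]
opening: 1.003
grasp_force: 0.0
```

Call:
move_arm(
  increments=[
    {"xyz": [0,0,8],"roll": 0,"grip": 70},
    {"xyz": [0,0,0],"roll": 0,"grip": 0},
    {"xyz": [0,0,0],"roll": 0,"grip": 0},
    {"xyz": [0,0,0],"roll": 0,"grip": 0},
    {"xyz": [0,0,0],"roll": 0,"grip": 0},
  ],
)

```text
time_s: 8.85
position: [0.4448, 0.2551, 0.0213]
tcp_rot: [[0.755, 0.656, 0.003], [0.656, -0.755, 0.001], [0.003, 0.001, -1.0]]
force: [1.1, 0.1, 0.1]
opening: 0.707
grasp_force: 0.0
```

Call:
move_arm(
  increments=[
    {"xyz": [0,0,0],"roll": 0,"grip": 0},
    {"xyz": [0,0,0],"roll": 0,"grip": 0},
    {"xyz": [0,0,0],"roll": 0,"grip": 0},
    {"xyz": [0,0,0],"roll": 0,"grip": 0},
    {"xyz": [0,0,0],"roll": 0,"grip": 0},
  ],
)

```text
time_s: 9.27
position: [0.4437, 0.2548, 0.0201]
tcp_rot: [[0.755, 0.656, 0.0], [0.656, -0.755, 0.0], [0.0, -0.0, -1.0]]
force: [-1.1, 0.9, 0.3]
opening: 0.323
grasp_force: 0.2
```

Call:
move_arm(
  increments=[
    {"xyz": [0,0,0],"roll": 0,"grip": 0},
    {"xyz": [0,0,0],"roll": 0,"grip": 0},
    {"xyz": [0,0,0],"roll": 0,"grip": 0},
    {"xyz": [0,0,0],"roll": 0,"grip": 0},
    {"xyz": [0,0,0],"roll": 0,"grip": 0},
  ],
)

```text
time_s: 9.68
position: [0.4437, 0.2548, 0.0201]
tcp_rot: [[0.755, 0.656, 0.0], [0.656, -0.755, 0.0], [0.0, -0.0, -1.0]]
force: [-1.5, 0.1, 3.6]
opening: 0.311
grasp_force: 30.0
```

Call:
move_arm(
  increments=[
    {"xyz": [0,0,-15],"roll": 0,"grip": 0},
    {"xyz": [0,0,-30],"roll": 0,"grip": 0},
    {"xyz": [0,0,-40],"roll": 0,"grip": 0},
    {"xyz": [0,0,-40],"roll": 0,"grip": 0},
    {"xyz": [0,0,-35],"roll": 0,"grip": 0},
  ],
)

```text
time_s: 10.1
position: [0.4436, 0.2547, 0.1817]
tcp_rot: [[0.755, 0.656, 0.0], [0.656, -0.755, -0.0], [0.0, 0.0, -1.0]]
force: [-0.0, 1.4, 0.0]
opening: 0.306
grasp_force: 30.0
```

Call:
move_arm(
  increments=[
    {"xyz": [-15,17,0],"roll": 0,"grip": 0},
    {"xyz": [-27,30,0],"roll": 0,"grip": 0},
    {"xyz": [-27,30,0],"roll": 0,"grip": 0},
    {"xyz": [-27,30,0],"roll": 0,"grip": 0},
    {"xyz": [-27,30,0],"roll": 0,"grip": 0},
  ],
)

```text
time_s: 10.52
position: [0.4403, 0.0692, 0.1798]
tcp_rot: [[0.754, 0.657, 0.0], [0.657, -0.754, -0.0], [-0.0, 0.0, -1.0]]
force: [1.5, -0.5, -0.4]
opening: 0.309
grasp_force: 30.0
```

Call:
move_arm(
  increments=[
    {"xyz": [-27,29,0],"roll": 0,"grip": 0},
    {"xyz": [-27,29,0],"roll": 0,"grip": 0},
    {"xyz": [-27,29,0],"roll": 0,"grip": 0},
    {"xyz": [-27,29,0],"roll": 0,"grip": 0},
    {"xyz": [-22,24,0],"roll": 0,"grip": 0},
  ],
)

```text
time_s: 10.93
position: [0.4342, -0.123, 0.1798]
tcp_rot: [[0.755, 0.655, 0.0], [0.655, -0.755, -0.001], [-0.0, 0.001, -1.0]]
force: [0.4, 0.7, 0.1]
opening: 0.311
grasp_force: 30.0
```

Call:
move_arm(
  increments=[
    {"xyz": [-14,31,0],"roll": 0,"grip": 0},
    {"xyz": [-14,31,0],"roll": 0,"grip": 0},
    {"xyz": [-14,31,0],"roll": 0,"grip": 0},
    {"xyz": [-12,30,0],"roll": 0,"grip": 0},
    {"xyz": [-8,20,0],"roll": 0,"grip": 0},
  ],
)

```text
time_s: 11.35
position: [0.4825, -0.2725, 0.1797]
tcp_rot: [[0.756, 0.655, 0.001], [0.655, -0.756, -0.002], [-0.0, 0.002, -1.0]]
force: [0.2, -0.1, -0.7]
opening: 0.306
grasp_force: 30.0
```

```bash
python3 -c "
from h import *
go(.4845,-.273,.0291)"
```

```text
t 11.35 at [ 0.4825 -0.2725  0.1797] yaw_y -49.1 open 0.306 grip 30.0 F [ 0.2 -0.1 -0.7] -> shift [  1.2   1.3 150.6]
```

Call:
move_arm(
  increments=[
    {"xyz": [1.2,1.3,20],"roll": 0,"grip": 0},
    {"xyz": [0,0,35],"roll": 0,"grip": 0},
    {"xyz": [0,0,35],"roll": 0,"grip": 0},
    {"xyz": [0,0,30],"roll": 0,"grip": 0},
    {"xyz": [0,0,20],"roll": 0,"grip": 0},
  ],
)

```text
time_s: 11.77
position: [0.4818, -0.268, 0.0367]
tcp_rot: [[0.755, 0.656, -0.004], [0.656, -0.755, 0.003], [-0.001, -0.004, -1.0]]
force: [0.2, 0.7, -1.2]
opening: 0.31
grasp_force: 30.0
```

Call:
move_arm(
  increments=[
    {"xyz": [0,0,6],"roll": 0,"grip": 0},
    {"xyz": [0,0,2],"roll": 0,"grip": 0},
    {"xyz": [0,0,0],"roll": 0,"grip": 0},
    {"xyz": [0,0,0],"roll": 0,"grip": 0},
    {"xyz": [0,0,0],"roll": 0,"grip": 0},
  ],
)

```text
time_s: 12.18
position: [0.4844, -0.2698, 0.0335]
tcp_rot: [[0.754, 0.656, 0.002], [0.656, -0.754, -0.002], [0.0, 0.003, -1.0]]
force: [0.3, -0.1, -0.7]
opening: 0.309
grasp_force: 30.0
```

```bash
python3 -c "
from h import *
go(.4845,-.273,.0291)"
```

```text
t 12.18 at [ 0.4844 -0.2698  0.0335] yaw_y -49.0 open 0.309 grip 30.0 F [ 0.3 -0.1 -0.7] -> shift [-2.   2.5  4.4]
```

Call:
move_arm(
  increments=[
    {"xyz": [-2,2.5,2],"roll": 0,"grip": 0},
    {"xyz": [0,0,1.5],"roll": 0,"grip": 0},
    {"xyz": [0,0,0.9],"roll": 0,"grip": 0},
    {"xyz": [0,0,0],"roll": 0,"grip": 0},
    {"xyz": [0,0,0],"roll": 0,"grip": 0},
  ],
)

```text
time_s: 12.6
position: [0.4844, -0.2732, 0.0291]
tcp_rot: [[0.755, 0.656, 0.002], [0.656, -0.755, -0.002], [0.0, 0.003, -1.0]]
force: [-0.5, -0.3, 6.7]
opening: 0.307
grasp_force: 30.0
```

```bash
python3 -c "
from h import *
go(.4845,-.273,.0291)"
```

```text
t 12.6 at [ 0.4844 -0.2732  0.0291] yaw_y -49.0 open 0.307 grip 30.0 F [-0.5 -0.3  6.7] -> shift [ 0.3 -0.1 -0. ]
```

Call:
move_arm(
  increments=[
    {"xyz": [0,0,0],"roll": 0,"grip": 100},
    {"xyz": [0,0,0],"roll": 0,"grip": 100},
    {"xyz": [0,0,0],"roll": 0,"grip": 100},
    {"xyz": [0,0,0],"roll": 0,"grip": 100},
    {"xyz": [0,0,0],"roll": 0,"grip": 100},
  ],
)

```text
time_s: 13.02
position: [0.4834, -0.2721, 0.0274]
tcp_rot: [[0.755, 0.656, -0.0], [0.656, -0.755, 0.0], [-0.0, -0.0, -1.0]]
force: [0.1, -0.3, -0.9]
opening: 0.601
grasp_force: 0.0
```

Call:
move_arm(
  increments=[
    {"xyz": [0,0,-10],"roll": 0,"grip": 100},
    {"xyz": [0,0,-35],"roll": 0,"grip": 100},
    {"xyz": [0,0,-35],"roll": 0,"grip": 100},
    {"xyz": [0,0,-35],"roll": 0,"grip": 100},
    {"xyz": [0,0,-36],"roll": 0,"grip": 100},
  ],
)

```text
time_s: 13.43
position: [0.4831, -0.2718, 0.1804]
tcp_rot: [[0.755, 0.656, -0.001], [0.656, -0.755, 0.001], [-0.0, -0.001, -1.0]]
force: [0.9, 0.2, 0.1]
opening: 0.962
grasp_force: 0.0
```

Call:
move_arm(
  increments=[
    {"xyz": [12.6,-29.6,0],"roll": 0,"grip": 100},
    {"xyz": [12.6,-29.6,0],"roll": 0,"grip": 100},
    {"xyz": [12.6,-29.6,0],"roll": 0,"grip": 100},
    {"xyz": [12.6,-29.6,0],"roll": 0,"grip": 100},
    {"xyz": [12.6,-29.6,0],"roll": 0,"grip": 100},
  ],
)

```text
time_s: 13.85
position: [0.4332, -0.1179, 0.1793]
tcp_rot: [[0.755, 0.656, 0.001], [0.656, -0.755, -0.0], [0.0, 0.001, -1.0]]
force: [0.6, 0.3, 0.4]
opening: 0.999
grasp_force: 0.0
```

Call:
move_arm(
  increments=[
    {"xyz": [27,-28.1,0],"roll": 0,"grip": 100},
    {"xyz": [27,-28.1,0],"roll": 0,"grip": 100},
    {"xyz": [27,-28.1,0],"roll": 0,"grip": 100},
    {"xyz": [27,-28.1,0],"roll": 0,"grip": 100},
    {"xyz": [27,-28.1,0],"roll": 0,"grip": 100},
  ],
)

```text
time_s: 14.27
position: [0.4433, 0.0772, 0.1793]
tcp_rot: [[0.755, 0.656, 0.001], [0.656, -0.755, -0.0], [0.001, 0.001, -1.0]]
force: [0.8, 0.0, 0.0]
opening: 1.0
grasp_force: 0.0
```

Call:
move_arm(
  increments=[
    {"xyz": [27,-28.1,0],"roll": 0,"grip": 100},
    {"xyz": [27,-28.1,0],"roll": 0,"grip": 100},
    {"xyz": [27,-28.1,0],"roll": 0,"grip": 100},
    {"xyz": [27,-28.1,0],"roll": 0,"grip": 100},
    {"xyz": [27,-28.1,0],"roll": 0,"grip": 100},
  ],
)

```text
time_s: 14.68
position: [0.4528, 0.2721, 0.1792]
tcp_rot: [[0.754, 0.657, 0.0], [0.657, -0.754, 0.0], [0.0, 0.0, -1.0]]
force: [0.5, -0.9, 0.5]
opening: 0.997
grasp_force: 0.0
```

Call:
move_arm(
  increments=[
    {"xyz": [27,-28.1,0],"roll": 0,"grip": 100},
    {"xyz": [27,-28.1,0],"roll": 0,"grip": 100},
    {"xyz": [0,0,0],"roll": 0,"grip": 100},
    {"xyz": [0,0,0],"roll": 0,"grip": 100},
  ],
)

```text
time_s: 15.02
position: [0.4566, 0.3497, 0.1789]
tcp_rot: [[0.752, 0.659, 0.001], [0.659, -0.752, 0.0], [0.001, 0.0, -1.0]]
force: [-0.5, -1.2, 0.5]
opening: 1.0
grasp_force: 0.0
```

```bash
python3 -c "
from h import *
go(.459,.347,.021)
p,d=bot.capture('top');cv2.imwrite('pics/two.png',p[...,::-1])"
```

```text
t 15.02 at [0.4566 0.3497 0.1789] yaw_y -48.8 open 1.0 grip 0.0 F [-0.5 -1.2  0.5] -> shift [-1.000e-01  3.600e+00  1.579e+02]
```

View pics/two.png

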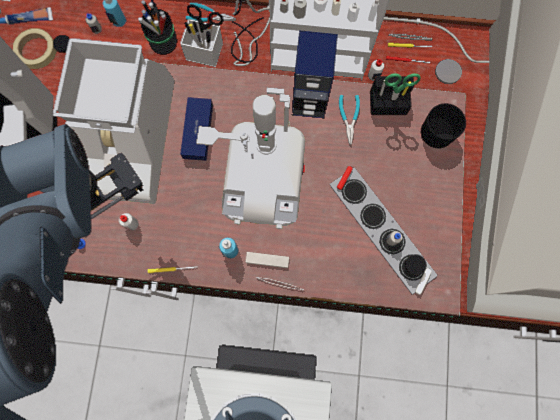

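Jar (412,266) and glue bottle (395,239) both stand upright on their pads. A large tray machine stands near the drop bottle (127,221), so I'll check its front face before descending.

```bash
python3 -c "
from h import *
p,d=bot.capture('top');w=depth2w('top',np.ones(d.shape,bool),d)
for a,b in((.2,.25),(.25,.3),(.3,.35),(.35,.4),(.4,.45),(.45,.5)):
    q=w[(w[:,1]>a)&(w[:,1]<b)&(w[:,0]>.43)&(w[:,0]<.62)]
    print(a,[(lo,round(float(np.percentile(q[(q[:,0]>lo)&(q[:,0]<lo+.02),2],90)),3)) for lo in np.arange(.44,.61,.02).round(2) if ((q[:,0]>lo)&(q[:,0]<lo+.02)).sum()>3])
p,d=bot.capture('side');cv2.imwrite('pics/s2.png',p[...,::-1])"
```

```text
0.2 [(np.float64(0.44), 0.004), (np.float64(0.46), 0.004), (np.float64(0.48), 0.003), (np.float64(0.5), 0.004), (np.float64(0.52), 0.003), (np.float64(0.54), 0.004), (np.float64(0.56), 0.004), (np.float64(0.58), 0.004), (np.float64(0.6), 0.003)]
0.25 [(np.float64(0.44), 0.552), (np.float64(0.46), 0.534), (np.float64(0.48), 0.506), (np.float64(0.5), 0.293), (np.float64(0.52), 0.293), (np.float64(0.54), 0.014), (np.float64(0.56), 0.005), (np.float64(0.58), 0.006), (np.float64(0.6), 0.005)]
0.3 [(np.float64(0.44), 0.522), (np.float64(0.46), 0.524), (np.float64(0.48), 0.524), (np.float64(0.5), 0.508), (np.float64(0.52), 0.293), (np.float64(0.54), 0.073), (np.float64(0.56), 0.075), (np.float64(0.58), 0.091), (np.float64(0.6), 0.124)]
0.35 [(np.float64(0.44), 0.523), (np.float64(0.46), 0.521), (np.float64(0.48), 0.512), (np.float64(0.5), 0.05), (np.float64(0.52), 0.067), (np.float64(0.54), 0.07), (np.float64(0.58), 0.094), (np.float64(0.6), 0.129)]
0.4 [(np.float64(0.44), 0.004), (np.float64(0.46), 0.006), (np.float64(0.48), 0.003), (np.float64(0.5), 0.056), (np.float64(0.52), 0.066), (np.float64(0.54), 0.07), (np.float64(0.56), 0.08), (np.float64(0.58), 0.093), (np.float64(0.6), 0.127)]
0.45 [(np.float64(0.58), 0.092), (np.float64(0.6), 0.126)]
```

View pics/s2.png

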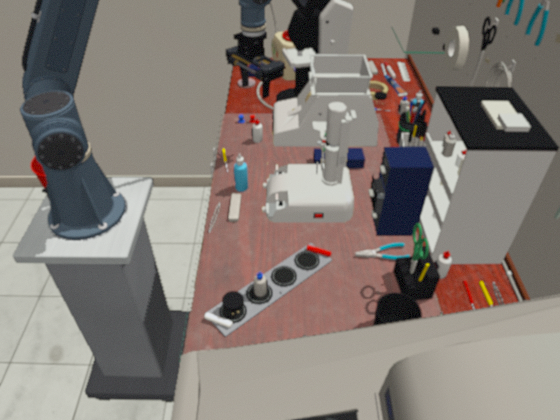

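The side view shows the jar (233,302) and glue bottle (260,284) upright on pads 1 and 2, and the drop bottle at (257,131). The machine's front starts at x≈0.50 and is about 0.07 m high, so I'll narrow the fingers and grip a bit higher.

Call:
move_arm(
  increments=[
    {"xyz": [0,3.6,10],"roll": 0,"grip": 62},
    {"xyz": [0,0,20],"roll": 0,"grip": 62},
    {"xyz": [0,0,20],"roll": 0,"grip": 62},
    {"xyz": [0,0,10],"roll": 0,"grip": 62},
    {"xyz": [0,0,0],"roll": 0,"grip": 62},
  ],
)

```text
time_s: 15.58
position: [0.4579, 0.3428, 0.1159]
tcp_rot: [[0.756, 0.655, -0.006], [0.655, -0.756, -0.003], [-0.006, -0.002, -1.0]]
force: [-0.8, 1.0, 0.2]
opening: 0.707
grasp_force: 0.0
```

Call:
move_arm(
  increments=[
    {"xyz": [0,0,0],"roll": 0,"grip": 62},
    {"xyz": [0,0,0],"roll": 0,"grip": 62},
    {"xyz": [0,0,0],"roll": 0,"grip": 62},
  ],
)

```text
time_s: 15.83
position: [0.4605, 0.3453, 0.1196]
tcp_rot: [[0.755, 0.656, 0.002], [0.656, -0.755, 0.001], [0.002, 0.001, -1.0]]
force: [0.4, 0.2, -0.5]
opening: 0.629
grasp_force: 0.0
```

```bash
python3 -c "
from h import *
go(.459,.347,.027)"
```

```text
t 15.83 at [0.4605 0.3453 0.1196] yaw_y -49.0 open 0.629 grip 0.0 F [ 0.4  0.2 -0.5] -> shift [-0.2 -2.3 92.6]
```

Call:
move_arm(
  increments=[
    {"xyz": [0,-2.3,15],"roll": 0,"grip": 62},
    {"xyz": [0,0,28],"roll": 0,"grip": 62},
    {"xyz": [0,0,28],"roll": 0,"grip": 62},
    {"xyz": [0,0,16],"roll": 0,"grip": 62},
    {"xyz": [0,0,5],"roll": 0,"grip": 62},
  ],
)

```text
time_s: 16.25
position: [0.4569, 0.3464, 0.0248]
tcp_rot: [[0.754, 0.656, -0.003], [0.656, -0.754, -0.001], [-0.003, -0.001, -1.0]]
force: [-0.7, -0.0, -0.7]
opening: 0.619
grasp_force: 0.0
```

Call:
move_arm(
  increments=[
    {"xyz": [0,0,0],"roll": 0,"grip": 62},
    {"xyz": [0,0,0],"roll": 0,"grip": 0},
    {"xyz": [0,0,0],"roll": 0,"grip": 0},
    {"xyz": [0,0,0],"roll": 0,"grip": 0},
    {"xyz": [0,0,0],"roll": 0,"grip": 0},
  ],
)

```text
time_s: 16.67
position: [0.4588, 0.3473, 0.0278]
tcp_rot: [[0.755, 0.656, 0.002], [0.656, -0.755, 0.001], [0.002, 0.001, -1.0]]
force: [0.0, 0.5, -0.1]
opening: 0.401
grasp_force: 0.1
```

Call:
move_arm(
  increments=[
    {"xyz": [0,0,0],"roll": 0,"grip": 0},
    {"xyz": [0,0,0],"roll": 0,"grip": 0},
    {"xyz": [0,0,0],"roll": 0,"grip": 0},
    {"xyz": [0,0,0],"roll": 0,"grip": 0},
    {"xyz": [0,0,0],"roll": 0,"grip": 0},
  ],
)

```text
time_s: 17.08
position: [0.4587, 0.3473, 0.0275]
tcp_rot: [[0.755, 0.656, 0.002], [0.656, -0.755, 0.001], [0.002, 0.0, -1.0]]
force: [-0.9, 0.5, 5.2]
opening: 0.361
grasp_force: 30.0
```

Call:
move_arm(
  increments=[
    {"xyz": [0,0,-15],"roll": 0,"grip": 0},
    {"xyz": [0,0,-35],"roll": 0,"grip": 0},
    {"xyz": [0,0,-40],"roll": 0,"grip": 0},
    {"xyz": [0,0,-40],"roll": 0,"grip": 0},
    {"xyz": [0,0,-30],"roll": 0,"grip": 0},
  ],
)

```text
time_s: 17.5
position: [0.4585, 0.3471, 0.1893]
tcp_rot: [[0.755, 0.656, 0.002], [0.656, -0.755, 0.001], [0.002, 0.001, -1.0]]
force: [1.3, 0.0, -1.1]
opening: 0.36
grasp_force: 30.0
```

Call:
move_arm(
  increments=[
    {"xyz": [-14,14,0],"roll": 0,"grip": 0},
    {"xyz": [-26,27,0],"roll": 0,"grip": 0},
    {"xyz": [-28,29,0],"roll": 0,"grip": 0},
    {"xyz": [-28,29,0],"roll": 0,"grip": 0},
    {"xyz": [-28,29,0],"roll": 0,"grip": 0},
  ],
)

```text
time_s: 17.92
position: [0.4476, 0.1675, 0.1865]
tcp_rot: [[0.754, 0.657, -0.0], [0.657, -0.754, -0.0], [-0.0, 0.0, -1.0]]
force: [0.7, -1.0, 0.1]
opening: 0.356
grasp_force: 30.0
```

Call:
move_arm(
  increments=[
    {"xyz": [-28,29,0],"roll": 0,"grip": 0},
    {"xyz": [-28,29,0],"roll": 0,"grip": 0},
    {"xyz": [-28,29,0],"roll": 0,"grip": 0},
    {"xyz": [-28,29,0],"roll": 0,"grip": 0},
    {"xyz": [-28,29,0],"roll": 0,"grip": 0},
  ],
)

```text
time_s: 18.33
position: [0.4371, -0.0341, 0.1865]
tcp_rot: [[0.754, 0.656, -0.0], [0.656, -0.754, 0.0], [-0.0, -0.0, -1.0]]
force: [1.4, 0.8, -1.3]
opening: 0.357
grasp_force: 30.0
```

Call:
move_arm(
  increments=[
    {"xyz": [-28,30,0],"roll": 0,"grip": 0},
    {"xyz": [-20,22,0],"roll": 0,"grip": 0},
    {"xyz": [-12,13,0],"roll": 0,"grip": 0},
    {"xyz": [0,20,0],"roll": 0,"grip": 0},
    {"xyz": [2,30,0],"roll": 0,"grip": 0},
  ],
)

```text
time_s: 18.75
position: [0.4669, -0.1569, 0.186]
tcp_rot: [[0.756, 0.655, -0.004], [0.655, -0.756, 0.003], [-0.002, -0.005, -1.0]]
force: [0.5, 0.4, -0.3]
opening: 0.353
grasp_force: 30.0
```

Call:
move_arm(
  increments=[
    {"xyz": [3,33,0],"roll": 0,"grip": 0},
    {"xyz": [3,33,0],"roll": 0,"grip": 0},
    {"xyz": [2,20,0],"roll": 0,"grip": 0},
    {"xyz": [1,8,0],"roll": 0,"grip": 0},
    {"xyz": [0,0,0],"roll": 0,"grip": 0},
  ],
)

```text
time_s: 19.17
position: [0.5389, -0.2234, 0.186]
tcp_rot: [[0.755, 0.656, 0.0], [0.656, -0.755, -0.0], [0.0, 0.0, -1.0]]
force: [0.0, 0.1, -0.4]
opening: 0.357
grasp_force: 30.0
```

```bash
python3 -c "
from h import *
go(.5407,-.2235,.0365)"
```

```text
t 19.17 at [ 0.5389 -0.2234  0.186 ] yaw_y -49.0 open 0.357 grip 30.0 F [ 0.   0.1 -0.4] -> shift [  1.3   1.2 149.5]
```

Call:
move_arm(
  increments=[
    {"xyz": [1,1,20],"roll": 0,"grip": 0},
    {"xyz": [0,0,35],"roll": 0,"grip": 0},
    {"xyz": [0,0,35],"roll": 0,"grip": 0},
    {"xyz": [0,0,30],"roll": 0,"grip": 0},
    {"xyz": [0,0,16],"roll": 0,"grip": 0},
  ],
)

```text
time_s: 19.58
position: [0.5355, -0.219, 0.0473]
tcp_rot: [[0.754, 0.657, -0.007], [0.657, -0.754, 0.005], [-0.002, -0.009, -1.0]]
force: [-0.1, -0.2, -1.0]
opening: 0.355
grasp_force: 30.0
```

Call:
move_arm(
  increments=[
    {"xyz": [0,0,6],"roll": 0,"grip": 0},
    {"xyz": [0,0,2],"roll": 0,"grip": 0},
    {"xyz": [0,0,0],"roll": 0,"grip": 0},
    {"xyz": [0,0,0],"roll": 0,"grip": 0},
    {"xyz": [0,0,0],"roll": 0,"grip": 0},
  ],
)

```text
time_s: 20.0
position: [0.5404, -0.2227, 0.0442]
tcp_rot: [[0.754, 0.656, 0.002], [0.656, -0.754, -0.002], [0.001, 0.003, -1.0]]
force: [0.0, 0.6, -0.8]
opening: 0.36
grasp_force: 30.0
```

```bash
python3 -c "
from h import *
go(.5407,-.2235,.0365)"
```

```text
t 20.0 at [ 0.5404 -0.2227  0.0442] yaw_y -49.0 open 0.36 grip 30.0 F [ 0.   0.6 -0.8] -> shift [-0.3  0.8  7.7]
```

Call:
move_arm(
  increments=[
    {"xyz": [-0.3,0.8,3],"roll": 0,"grip": 0},
    {"xyz": [0,0,2.5],"roll": 0,"grip": 0},
    {"xyz": [0,0,1.2],"roll": 0,"grip": 0},
    {"xyz": [0,0,0.8],"roll": 0,"grip": 0},
    {"xyz": [0,0,0],"roll": 0,"grip": 0},
  ],
)

```text
time_s: 20.42
position: [0.5402, -0.2234, 0.0365]
tcp_rot: [[0.755, 0.656, 0.001], [0.656, -0.755, -0.001], [0.0, 0.001, -1.0]]
force: [-1.8, 2.0, 8.4]
opening: 0.358
grasp_force: 30.0
```

Call:
move_arm(
  increments=[
    {"xyz": [0,0,0],"roll": 0,"grip": 0},
    {"xyz": [0,0,0],"roll": 0,"grip": 0},
  ],
)

```text
time_s: 20.58
position: [0.5402, -0.2234, 0.0365]
tcp_rot: [[0.755, 0.656, 0.001], [0.656, -0.755, -0.001], [0.0, 0.001, -1.0]]
force: [-1.5, 0.9, 8.4]
opening: 0.362
grasp_force: 30.0
```

Call:
move_arm(
  increments=[
    {"xyz": [0,0,0],"roll": 0,"grip": 100},
    {"xyz": [0,0,0],"roll": 0,"grip": 100},
    {"xyz": [0,0,0],"roll": 0,"grip": 100},
    {"xyz": [0,0,0],"roll": 0,"grip": 100},
    {"xyz": [0,0,0],"roll": 0,"grip": 100},
  ],
)

```text
time_s: 21.0
position: [0.5397, -0.2231, 0.0348]
tcp_rot: [[0.755, 0.656, -0.0], [0.656, -0.755, 0.0], [-0.0, -0.0, -1.0]]
force: [-0.5, 0.1, 0.2]
opening: 0.651
grasp_force: 0.0
```

Call:
move_arm(
  increments=[
    {"xyz": [0,0,-10],"roll": 0,"grip": 100},
    {"xyz": [0,0,-38],"roll": 0,"grip": 100},
    {"xyz": [0,0,-38],"roll": 0,"grip": 100},
    {"xyz": [0,0,-38],"roll": 0,"grip": 72},
    {"xyz": [0,0,-38],"roll": 0,"grip": 72},
  ],
)

```text
time_s: 21.42
position: [0.5395, -0.2229, 0.1992]
tcp_rot: [[0.755, 0.656, -0.0], [0.656, -0.755, 0.0], [-0.0, -0.0, -1.0]]
force: [0.1, -0.2, -0.2]
opening: 0.874
grasp_force: 0.0
```

Call:
move_arm(
  increments=[
    {"xyz": [-2.3,-29.4,0],"roll": 0,"grip": 72},
    {"xyz": [-2.3,-29.4,0],"roll": 0,"grip": 72},
    {"xyz": [-2.3,-29.4,0],"roll": 0,"grip": 72},
    {"xyz": [-2.3,-29.4,0],"roll": 0,"grip": 72},
    {"xyz": [-2.3,-29.4,0],"roll": 0,"grip": 72},
  ],
)

```text
time_s: 21.83
position: [0.4336, -0.1188, 0.1978]
tcp_rot: [[0.755, 0.656, 0.001], [0.656, -0.755, -0.0], [0.0, 0.001, -1.0]]
force: [1.0, 0.2, -0.1]
opening: 0.727
grasp_force: 0.0
```

Call:
move_arm(
  increments=[
    {"xyz": [25,-32,0],"roll": 0,"grip": 72},
    {"xyz": [25,-32,0],"roll": 0,"grip": 72},
    {"xyz": [25,-32,0],"roll": 0,"grip": 72},
    {"xyz": [25,-32,0],"roll": 0,"grip": 72},
    {"xyz": [20,-26,0],"roll": 0,"grip": 72},
  ],
)

```text
time_s: 22.25
position: [0.4234, 0.0775, 0.1978]
tcp_rot: [[0.754, 0.656, 0.001], [0.656, -0.754, 0.0], [0.001, 0.0, -1.0]]
force: [0.7, -0.1, -0.8]
opening: 0.717
grasp_force: 0.0
```

Call:
move_arm(
  increments=[
    {"xyz": [12,-15,0],"roll": 0,"grip": 72},
    {"xyz": [6,-8,0],"roll": 0,"grip": 72},
    {"xyz": [0,0,0],"roll": 0,"grip": 72},
    {"xyz": [0,0,0],"roll": 0,"grip": 72},
    {"xyz": [0,0,0],"roll": 0,"grip": 72},
  ],
)

```text
time_s: 22.67
position: [0.423, 0.1033, 0.1972]
tcp_rot: [[0.755, 0.655, 0.0], [0.655, -0.755, -0.0], [-0.0, 0.001, -1.0]]
force: [0.3, 0.6, -0.2]
opening: 0.719
grasp_force: 0.0
```

```bash
python3 -c "
from h import *
go(.423,.104,.056)"
```

```text
t 22.67 at [0.423  0.1033 0.1972] yaw_y -49.0 open 0.719 grip 0.0 F [ 0.3  0.6 -0.2] -> shift [  0.4  -0.6 141.2]
```

Call:
move_arm(
  increments=[
    {"xyz": [0.4,-0.6,15],"roll": 0,"grip": 72},
    {"xyz": [0,0,30],"roll": 0,"grip": 72},
    {"xyz": [0,0,35],"roll": 0,"grip": 72},
    {"xyz": [0,0,30],"roll": 0,"grip": 72},
    {"xyz": [0,0,15],"roll": 0,"grip": 72},
  ],
)

```text
time_s: 23.08
position: [0.4215, 0.1034, 0.0695]
tcp_rot: [[0.756, 0.654, -0.004], [0.654, -0.756, -0.0], [-0.003, -0.003, -1.0]]
force: [-1.2, -0.2, 0.0]
opening: 0.722
grasp_force: 0.0
```

Call:
move_arm(
  increments=[
    {"xyz": [0,0,8],"roll": 0,"grip": 72},
    {"xyz": [0,0,4],"roll": 0,"grip": 72},
    {"xyz": [0,0,0],"roll": 0,"grip": 72},
    {"xyz": [0,0,0],"roll": 0,"grip": 72},
    {"xyz": [0,0,0],"roll": 0,"grip": 72},
  ],
)

```text
time_s: 23.5
position: [0.4236, 0.1049, 0.061]
tcp_rot: [[0.755, 0.656, 0.003], [0.656, -0.755, -0.0], [0.002, 0.002, -1.0]]
force: [0.2, 0.5, -0.9]
opening: 0.721
grasp_force: 0.0
```

```bash
python3 -c "
from h import *
go(.423,.104,.057)"
```

```text
t 23.5 at [0.4236 0.1049 0.061 ] yaw_y -49.0 open 0.721 grip 0.0 F [ 0.2  0.5 -0.9] -> shift [-1.   0.3  4. ]
```

Call:
move_arm(
  increments=[
    {"xyz": [-1,0,3.5],"roll": 0,"grip": 72},
    {"xyz": [0,0,0],"roll": 0,"grip": 0},
    {"xyz": [0,0,0],"roll": 0,"grip": 0},
    {"xyz": [0,0,0],"roll": 0,"grip": 0},
    {"xyz": [0,0,0],"roll": 0,"grip": 0},
  ],
)

```text
time_s: 23.92
position: [0.422, 0.1045, 0.0567]
tcp_rot: [[0.754, 0.656, 0.0], [0.656, -0.754, -0.0], [0.0, 0.0, -1.0]]
force: [0.5, -0.5, 0.5]
opening: 0.501
grasp_force: 0.0
```

Call:
move_arm(
  increments=[
    {"xyz": [0,0,0],"roll": 0,"grip": 0},
    {"xyz": [0,0,0],"roll": 0,"grip": 0},
    {"xyz": [0,0,0],"roll": 0,"grip": 0},
    {"xyz": [0,0,0],"roll": 0,"grip": 0},
    {"xyz": [0,0,0],"roll": 0,"grip": 0},
  ],
)

```text
time_s: 24.33
position: [0.4218, 0.1045, 0.0566]
tcp_rot: [[0.755, 0.656, -0.0], [0.656, -0.755, 0.0], [0.0, -0.0, -1.0]]
force: [-0.3, 0.8, 1.6]
opening: 0.421
grasp_force: 30.0
```

Call:
move_arm(
  increments=[
    {"xyz": [0,0,-10],"roll": 0,"grip": 0},
    {"xyz": [0,0,-25],"roll": 0,"grip": 0},
    {"xyz": [0,0,-35],"roll": 0,"grip": 0},
    {"xyz": [0,0,-30],"roll": 0,"grip": 0},
    {"xyz": [0,0,-20],"roll": 0,"grip": 0},
  ],
)

```text
time_s: 24.75
position: [0.4224, 0.1044, 0.1787]
tcp_rot: [[0.755, 0.656, 0.003], [0.656, -0.755, -0.0], [0.002, 0.002, -1.0]]
force: [0.9, -0.0, -1.3]
opening: 0.421
grasp_force: 29.9
```

Call:
move_arm(
  increments=[
    {"xyz": [-10,13,0],"roll": 0,"grip": 0},
    {"xyz": [-18,23,0],"roll": 0,"grip": 0},
    {"xyz": [-22,29,0],"roll": 0,"grip": 0},
    {"xyz": [-22,29,0],"roll": 0,"grip": 0},
    {"xyz": [-22,29,0],"roll": 0,"grip": 0},
  ],
)

```text
time_s: 25.17
position: [0.4311, -0.0512, 0.1765]
tcp_rot: [[0.754, 0.657, -0.0], [0.657, -0.754, 0.0], [-0.0, -0.0, -1.0]]
force: [0.7, 0.1, -1.0]
opening: 0.42
grasp_force: 30.0
```

Call:
move_arm(
  increments=[
    {"xyz": [-22,27,0],"roll": 0,"grip": 0},
    {"xyz": [-18,22,0],"roll": 0,"grip": 0},
    {"xyz": [-10,14,0],"roll": 0,"grip": 0},
    {"xyz": [8,12,0],"roll": 0,"grip": 0},
    {"xyz": [16,24,0],"roll": 0,"grip": 0},
  ],
)

```text
time_s: 25.58
position: [0.4734, -0.1417, 0.1757]
tcp_rot: [[0.757, 0.654, -0.006], [0.654, -0.757, 0.003], [-0.003, -0.006, -1.0]]
force: [0.0, -0.3, -2.1]
opening: 0.421
grasp_force: 29.9
```

Call:
move_arm(
  increments=[
    {"xyz": [20,30,0],"roll": 0,"grip": 0},
    {"xyz": [20,30,0],"roll": 0,"grip": 0},
    {"xyz": [16,24,0],"roll": 0,"grip": 0},
    {"xyz": [9,14,0],"roll": 0,"grip": 0},
    {"xyz": [4,6,0],"roll": 0,"grip": 0},
  ],
)

```text
time_s: 26.0
position: [0.5996, -0.176, 0.1758]
tcp_rot: [[0.754, 0.656, 0.001], [0.656, -0.754, -0.001], [0.001, 0.001, -1.0]]
force: [-0.3, -0.1, -1.4]
opening: 0.422
grasp_force: 29.9
```

Call:
move_arm(
  increments=[
    {"xyz": [0,0,0],"roll": 0,"grip": 0},
    {"xyz": [0,0,0],"roll": 0,"grip": 0},
    {"xyz": [0,0,0],"roll": 0,"grip": 0},
  ],
)

```text
time_s: 26.25
position: [0.5953, -0.1742, 0.176]
tcp_rot: [[0.755, 0.656, -0.003], [0.656, -0.755, 0.001], [-0.001, -0.003, -1.0]]
force: [-0.3, 0.5, -1.3]
opening: 0.421
grasp_force: 29.9
```

```bash
python3 -c "
from h import *
go(.597,-.175,.0656)
p,d=bot.capture('side');cv2.imwrite('pics/s3.png',p[...,::-1])"
```

```text
t 26.25 at [ 0.5953 -0.1742  0.176 ] yaw_y -49.0 open 0.421 grip 29.9 F [-0.3  0.5 -1.3] -> shift [  0.9   2.1 110.4]
```

View pics/s3.png

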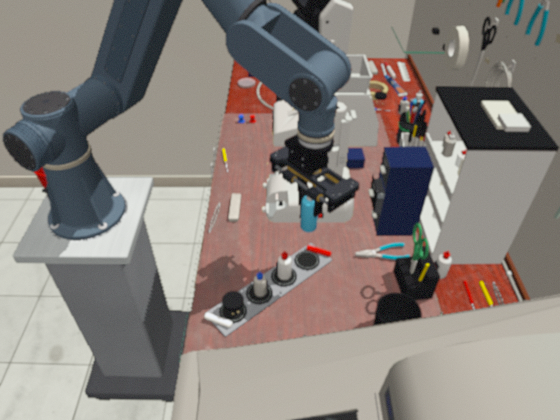

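The spray bottle is held upright at (308,213) above pad_4 (307,260). The other three stand on their pads at (233,302), (260,284) and (284,266). Lowering it now.

Call:
move_arm(
  increments=[
    {"xyz": [0.9,1.5,15],"roll": 0,"grip": 0},
    {"xyz": [0,0,28],"roll": 0,"grip": 0},
    {"xyz": [0,0,28],"roll": 0,"grip": 0},
    {"xyz": [0,0,18],"roll": 0,"grip": 0},
    {"xyz": [0,0,8],"roll": 0,"grip": 0},
  ],
)

```text
time_s: 26.72
position: [0.596, -0.1743, 0.077]
tcp_rot: [[0.755, 0.656, -0.006], [0.656, -0.755, 0.003], [-0.002, -0.006, -1.0]]
force: [-0.2, 0.2, -1.9]
opening: 0.421
grasp_force: 29.9
```

Call:
move_arm(
  increments=[
    {"xyz": [0,0,5],"roll": 0,"grip": 0},
    {"xyz": [0,0,2],"roll": 0,"grip": 0},
    {"xyz": [0,0,0],"roll": 0,"grip": 0},
    {"xyz": [0,0,0],"roll": 0,"grip": 0},
    {"xyz": [0,0,0],"roll": 0,"grip": 0},
  ],
)

```text
time_s: 27.13
position: [0.5998, -0.176, 0.0739]
tcp_rot: [[0.755, 0.656, 0.002], [0.656, -0.755, -0.001], [0.001, 0.002, -1.0]]
force: [0.8, -0.6, -0.8]
opening: 0.419
grasp_force: 29.9
```

```bash
python3 -c "
from h import *
go(.597,-.175,.0656)"
```

```text
t 27.13 at [ 0.5998 -0.176   0.0739] yaw_y -49.0 open 0.419 grip 29.9 F [ 0.8 -0.6 -0.8] -> shift [-1.5 -2.6  8.3]
```

Call:
move_arm(
  increments=[
    {"xyz": [-1.2,-2,4],"roll": 0,"grip": 0},
    {"xyz": [0,0,2.3],"roll": 0,"grip": 0},
    {"xyz": [0,0,1],"roll": 0,"grip": 0},
    {"xyz": [0,0,0.6],"roll": 0,"grip": 0},
    {"xyz": [0,0,0],"roll": 0,"grip": 0},
  ],
)

```text
time_s: 27.55
position: [0.5965, -0.1746, 0.0656]
tcp_rot: [[0.755, 0.656, -0.0], [0.656, -0.755, 0.0], [-0.0, -0.001, -1.0]]
force: [-2.6, 0.9, 5.8]
opening: 0.422
grasp_force: 30.0
```

Call:
move_arm(
  increments=[
    {"xyz": [0,0,0],"roll": 0,"grip": 0},
    {"xyz": [0,0,0],"roll": 0,"grip": 0},
  ],
)

```text
time_s: 27.72
position: [0.5965, -0.1746, 0.0656]
tcp_rot: [[0.755, 0.656, -0.0], [0.656, -0.755, 0.0], [-0.0, -0.001, -1.0]]
force: [-2.0, 1.3, 5.3]
opening: 0.421
grasp_force: 30.0
```

Call:
move_arm(
  increments=[
    {"xyz": [0,0,0],"roll": 0,"grip": 85},
    {"xyz": [0,0,0],"roll": 0,"grip": 85},
    {"xyz": [0,0,0],"roll": 0,"grip": 85},
    {"xyz": [0,0,0],"roll": 0,"grip": 85},
    {"xyz": [0,0,0],"roll": 0,"grip": 85},
  ],
)

```text
time_s: 28.13
position: [0.5968, -0.1749, 0.0645]
tcp_rot: [[0.755, 0.656, -0.0], [0.656, -0.755, 0.0], [-0.0, -0.0, -1.0]]
force: [-0.5, -0.1, -0.3]
opening: 0.711
grasp_force: 0.0
```

Call:
move_arm(
  increments=[
    {"xyz": [0,0,-10],"roll": 0,"grip": 85},
    {"xyz": [0,0,-30],"roll": 0,"grip": 85},
    {"xyz": [0,0,-30],"roll": 0,"grip": 85},
    {"xyz": [0,0,-30],"roll": 0,"grip": 85},
    {"xyz": [0,0,-30],"roll": 0,"grip": 85},
  ],
)

```text
time_s: 28.55
position: [0.5966, -0.1748, 0.1966]
tcp_rot: [[0.755, 0.656, 0.0], [0.656, -0.755, -0.0], [0.0, 0.0, -1.0]]
force: [0.5, -0.7, -1.0]
opening: 0.848
grasp_force: 0.0
```

Call:
move_arm(
  increments=[
    {"xyz": [-5,-30,-10],"roll": 0,"grip": 85},
    {"xyz": [-5,-30,0],"roll": 0,"grip": 85},
    {"xyz": [-5,-30,0],"roll": 0,"grip": 85},
    {"xyz": [-5,-30,0],"roll": 0,"grip": 85},
    {"xyz": [0,-25,0],"roll": 0,"grip": 85},
  ],
)

```text
time_s: 28.97
position: [0.4841, -0.0774, 0.2053]
tcp_rot: [[0.755, 0.656, -0.001], [0.656, -0.755, 0.0], [-0.001, -0.001, -1.0]]
force: [0.1, 0.1, -0.5]
opening: 0.851
grasp_force: 0.0
```

Call:
move_arm(
  increments=[
    {"xyz": [28,-28,0],"roll": 0,"grip": 85},
    {"xyz": [28,-28,0],"roll": 0,"grip": 85},
    {"xyz": [28,-28,0],"roll": 0,"grip": 85},
    {"xyz": [15,-15,0],"roll": 0,"grip": 85},
    {"xyz": [0,0,0],"roll": 0,"grip": 85},
  ],
)

```text
time_s: 29.38
position: [0.4959, 0.065, 0.2055]
tcp_rot: [[0.751, 0.66, 0.001], [0.66, -0.751, 0.001], [0.002, -0.0, -1.0]]
force: [0.9, -0.1, 0.2]
opening: 0.847
grasp_force: 0.0
```

```bash
python3 - <<'E'
from h import *
go(.4,.1,.2)
P=dict(spray_bottle=(.597,-.175),drop_bottle=(.5407,-.2235),glue_bottle=(.4845,-.273),screw_jar=(.428,-.322))
ims=[]
for n in('side','top'):
    p,d=bot.capture(n);ims.append(p[120:340,180:460])
    for l,c in P.items():
        for r in bot.trace(l,n)[:3]:
            w=depth2w(n,r['mask'],d)
            if len(w)<20 or np.hypot(*(np.median(w,0)[:2]-c))>.06: continue
            zt=np.percentile(w[:,2],98);top=w[w[:,2]>zt-.006]
            print(n,l,round(r['conf'],2),'ztop',zt.round(3),'off mm',((np.percentile(top,3,axis=0)+np.percentile(top,97,axis=0))[:2]/2*1000-np.array(c)*1000).round(1))
cv2.imwrite('pics/end.png',cv2.resize(np.hstack(ims)[...,::-1],(800,314)))
E
```

```text
t 29.38 at [0.4959 0.065  0.2055] yaw_y -48.7 open 0.847 grip 0.0 F [ 0.9 -0.1  0.2] -> shift [-48.9 -89.6   5.4]
side spray_bottle 0.71 ztop 0.119 off mm [-1.  -0.8]
side drop_bottle 0.65 ztop 0.084 off mm [-0.2 -0.2]
side glue_bottle 0.76 ztop 0.073 off mm [2.4 0.8]
side screw_jar 0.94 ztop 0.051 off mm [ 1.5 -0.6]
top spray_bottle 0.84 ztop 0.125 off mm [-2.   1.7]
top drop_bottle 0.78 ztop 0.088 off mm [0.7 3. ]
top glue_bottle 0.43 ztop 0.078 off mm [0.8 2.9]
top screw_jar 0.83 ztop 0.054 off mm [1.8 1.5]
```

View pics/end.png

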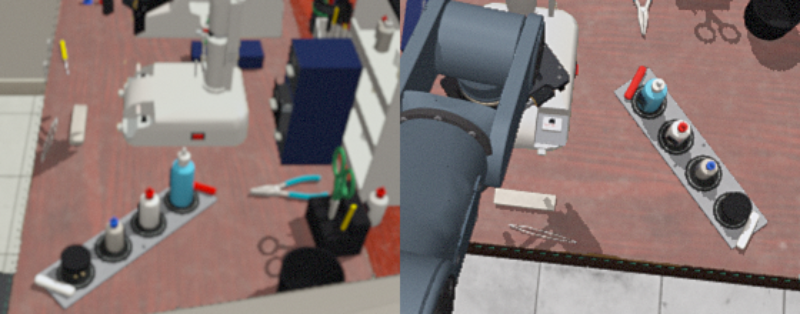

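All four stand upright and centred within about 3 mm, from red to white: spray, drop, glue, jar. I'll back the hand away from the blocker's column, then hand in.

Call:
move_arm(
  increments=[
    {"xyz": [-19,-16,0],"roll": 0,"grip": 85},
    {"xyz": [-19,-16,0],"roll": 0,"grip": 85},
    {"xyz": [0,0,0],"roll": 0,"grip": 85},
    {"xyz": [0,0,0],"roll": 0,"grip": 85},
    {"xyz": [0,0,0],"roll": 0,"grip": 85},
  ],
)

```text
time_s: 30.3
position: [0.4477, 0.0599, 0.205]
tcp_rot: [[0.755, 0.656, 0.002], [0.656, -0.755, -0.0], [0.001, 0.002, -1.0]]
force: [1.3, 0.4, 0.9]
opening: 0.852
grasp_force: 0.0
```

```bash
python3 -c "
from h import *
go(.45,.065,.2);print(bot.hand_in())"
```

```text
t 30.3 at [0.4477 0.0599 0.205 ] yaw_y -49.0 open 0.852 grip 0.0 F [1.3 0.4 0.9] -> shift [ 5.1 -2.3  5. ]
the job is handed in; nothing more can be done
None
```

Done and handed in at about 30 s: all four stand upright and released within about 3 mm of their pad centres, tallest to shortest from the red end (spray pad_4, drop pad_3, glue pad_2, jar pad_1).

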